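Shim the rocking grain balance

TASK

The grain balance rocks because one of its four feet is too short. Push the wooden wedge along the bench, thin end first, under that short foot until the balance stands level on all its feet, then press down on the steel boss above that foot to check that it no longer rocks, and take your hand away. Only push the wedge, never lift or carry it, do not lean on or lift the balance before the wedge has levelled it, and leave the other things on the bench where they are.

Things in the scene. Friction and masses are not known exactly. Their poses are not given: they have to be found in the camera images.
- tester: Grain balance, 4 kg, does not slide: wooden case (x 158, y 240 mm, top 88 mm up), column and beam to 361 mm at x +30, y +50. Origin on the bench under the case's middle; pose stays as it rocks. Under each end: aluminium bar 210 x 36 mm, underside 30 mm up, black ball feet at x +-85, y +-140 mm. It rocks on the feet (+85, +140) and (-85, -140), always on the bench; the short foot is at (+85, -140).
- rock (a joint): How far the balance leans down on its short foot, rad. 0 = level, all the other three feet on the bench (a hard stop); 0.065 = leaning fully, short foot down at the bench, as at the start. It leans by itself, with roughly 4 to 7 N on the short foot. The short foot rises 145 mm per rad.
- short_foot (a point): Lowest point of the short foot's rubber ball (radius 20 mm): 10 mm above the bench when level, 0.5 mm when leaning. It is the foot farther from the robot of the two on the wedge's side (the balance's -y side), open to that side.
- boss_top (a point): Centre of the flat top of the steel boss (40 mm across) straight above the short foot, 46 mm above the foot's lowest point. The case's side wall stands 25 mm from its centre towards +y of the balance.
- wedge: Loose wooden wedge, 130 x 60 mm, 22 mm thick at the heel, 2 mm at the tip, straight ramp, 0.08 to 0.17 kg. Origin: centre of its underside; +x from heel (x -65) to tip (x +65). Starts on the balance's -y side, tip roughly towards the short foot, 50 to 110 mm short of it. Level when its centre is about 10 to 20 mm short of the foot; then it jams. Takes some 5 to 15 N; stays where left.
- wedge_heel (a point): Centre of the wedge's upright flat heel face (60 mm wide, 22 mm high), 11 mm above the bench: the face to push on.
- weight: Bystander: brass weight, 38 mm across, 46 mm high; origin under its centre.
- marker: Bystander: marker pen lying on the bench, 125 mm long along its x, 12 mm thick.
- jar: Bystander: amber sample jar, 70 mm across, 100 mm high; origin under its centre.
- beaker: Bystander: aluminium measuring cup, 84 mm across, 150 mm high; origin under its centre.
- brush: Bystander: bench brush, 200 mm long, lying along its x.
Things that resemble listed ones, but are neither listed nor needed, are in the scene too. What is shaped like the wedge but pink or yellow is not meant.

How it is judged:
On the way, in this order (a step that is already met when the one before it is completed fails the run):
1. the wedge, pushed under the short foot, carries it and the balance stands level (value of joint rock below 0.012 rad and contact force between wedge and tester above 0.5 N), for 0.2 s.
2. the boss above the short foot is pressed with more than 3 N and the balance stays level (contact force between the fingers and tester above 3 N and horizontal distance between the grasp point and boss_top below 0.06 m and value of joint rock below 0.012 rad), for 0.05 s.
At the end, for the whole second after the job is handed in: The balance is level (lean under 0.012 rad) with the short foot resting on the wedge (over 0.5 N), the wedge's centre within 60 mm of the foot, the wedge lying still on the bench (all of step 1 and horizontal distance between wedge and short_foot below 0.06 m and height (world z) of wedge below 0.008 m and linear speed of wedge below 0.01 m/s); the robot touches nothing.
It fails at once if the wedge is lifted off the bench (over 12 mm) or tipped up (height (world z) of wedge above 0.012 m or angle between wedge's own z axis and vertical above 0.2 rad).
It fails at once if the robot leans on or lifts the balance (over 6 N) before it stands level (contact force between any of the arm, the fingers and tester above 6 N and value of joint rock above 0.016 rad).
It fails at once if another thing on the bench is moved more than 30 mm (distance of any of weight, marker, jar, beaker, brush from where it was at the start of the episode above 0.03 m).
It also fails if it takes over 43 s, if anything falls off the work surface, if the arm or the gripper's body presses on something with over 40 N, if the wrist force passes 120 N, or if a joint passes its speed limit or range.

ROBOT

A 6-joint arm with a two-finger parallel gripper is mounted at the origin on the work surface. World frame = base frame: x ahead of the robot, y to its left, z up, the work surface at z = 0. Lengths are in m, angles in rad, forces in N, time in s.
With the tool pointing down it reaches from about 0.35 to 0.775 m from the base axis. Payload 5.5 kg.
Tool frame: the origin (TCP) lies at the very end of the fingers, on their centre line; the grasp point (between the pads) lies 19 mm behind it (env.grasp_offset is the distance from the TCP to the grasp point, in m); z points along the fingers, x is the direction in which the jaws open and shut, and the axes are right-handed (so a half turn about z gives the same grasp; the last joint's range is limited). The gripper opens to 85 mm and grips with 20 to 120 N. Pads are 22 mm wide; open, the fingers measure 114 mm over their backs; the gripper's body (76 mm by 85 mm) begins 54 mm behind the grasp point. The pads swing forward as they close: fully open they stand 13 mm farther back than shut.
Start: joints at [-1.425, 0.313, 0.046, 1.304, 0, 1.431], TCP at [0.162, -0.552, 0.231] pointing down, gripper open.
Joint ranges: [-2.76, 2.76], [-0.86, 1.69], [-1.03, 1.26], [-2.2, 2.34], [-1.47, 1.5], [-3.14, 3.14]. Speed limits (rad/s): [2.57, 2.57, 3.14, 3.14, 3.14, 3.14].

INTERFACE

Orientations are given as a unit quaternion [w, x, y, z].
In Python, from workcell import status, viewer, env gives the robot as it stands.
- The arm moves only by the tool carry_out, never from a script. Its argument "plan" is a list of rows, each an object of numbers: "x", "y", "z": the shift along the tool's x, y, z in m; "ax", "ay", "az": the turn, a rotation vector about the tool's x, y, z in rad; "hand": the opening, from 0 (shut) to 1 (fully open). In form: [{"x": .., "y": .., "z": .., "ax": .., "ay": .., "az": .., "hand": ..}, ...]. A call has 1 to 12 rows; each row is the pose to reach, as a shift and turn from the pose measured when the call began, along the tool's axes at that moment; what a row does not reach only later rows make up. A row lasts 1/12 s, in which the tool goes at most 41.7 mm and 7.16 degrees, less where a joint would pass 70% of its speed; a pose out of reach is approached as far as the arm can. A call with a gripper value outside its range is refused whole. The fingers move at their own pace and stop on an object; "squeeze" is the grip in N (left out, the last holds). Time passes only in rows, so rows that repeat a pose let the fingers close. It gives the time, the measured TCP pose, the force and the opening at its end, in the units of the state.
- status.get_state(): the state, without advancing time (a new reading comes with each control period).
- viewer.read_camera(name): name is "scene" or "top"; returns the picture (480x640x3 uint8, red, green, blue); there is no depth.
- viewer.camera_model(name): a dict with "vfov" (degrees; the focal length in pixels is half the picture's height over the tangent of half this angle, whatever the lens; pixels are square), "cx", "cy" (the principal point, pixels), "k1" (the pictures are not rectified: a ray, as slopes to the right and down, at radius r is drawn at 1 + k1 r^2 times it, then the intrinsics apply), "T" (4x4, takes a point from camera to world coordinates). Camera axes: x right, y down, z forward; pixel columns grow to the right and rows downward; lengths in m; the calibration is good to about 2 mm. A picture is of the moment at which its call begins. camera_model takes no time and is no camera call.
- env.hand_in(): hands the job in, once; it reports no verdict.
The state is a dict: "clock": time; "joint_pos": joint angles; "qvel": joint speeds; "tau": joint torques, N m; "tcp_pos": TCP position; "orientation": TCP orientation; "wrist_force": force on the tool from outside, world axes, zero at the start; "ft_torque": the same for the moment, N m; "finger_gap": finger opening in m.
Only numpy, scipy, OpenCV 4.12 (cv2) and the standard library are available. Lean on these libraries where they do the work, as an engineer would, in place of code of your own. Each camera call takes 0.05 s, during which the arm holds its last target.

## Working session

There is one attempt and no reset: what is moved stays moved. The work goes in short steps, Python scripts to look and compute and a tool call to move; the robot and the scene stay as the last step left them, time stands still between calls to the robot, and variables do not carry over. Pictures are saved under pics/ and viewed, and the job is handed in when it is done.

Besides the shell and the picture viewer there is one more tool, called after "Request:" as name(argument=value, ...) on one line, values as JSON. carry_out: Moves the arm, as the interface text tells. Its arguments: {"type":"object","properties":{"plan":{"type":"array"},"squeeze":{"type":"number"}},"required":["plan"]}

```bash
mkdir -p pics; cat > h.py <<'E'
import numpy as np, cv2
from workcell import status, viewer, env
def snap(n,f):
    im=viewer.read_camera(n); cv2.imwrite('pics/'+f+'.png',im[:,:,::-1]); return im
def ray(n,u,v):
    m=viewer.camera_model(n); f=240/np.tan(np.radians(m['vfov'])/2)
    d=np.array([(u-m['cx'])/f,(v-m['cy'])/f]); s=d.copy()
    for _ in range(30): s=d/(1+m['k1']*(s@s))
    T=np.array(m['T']); return T[:3,3],T[:3,:3]@np.array([s[0],s[1],1])
def onz(n,u,v,z):
    o,d=ray(n,u,v); return o+d*(z-o[2])/d[2]
def proj(n,p):
    m=viewer.camera_model(n); f=240/np.tan(np.radians(m['vfov'])/2)
    T=np.array(m['T']); c=T[:3,:3].T@(np.array(p)-T[:3,3]); s=c[:2]/c[2]
    s=s*(1+m['k1']*(s@s)); return np.array([m['cx'],m['cy']])+f*s
E
python3 - <<'E'
from h import *
snap('scene','s0');snap('top','t0')
print(status.get_state())
for n in('scene','top'):print(viewer.camera_model(n))
E
```

```text
{'clock': 0.1, 'joint_pos': array([-1.42460580e+00,  3.13914434e-01,  4.51159355e-02,  1.30361344e+00,
        3.44457611e-05,  1.43123487e+00]), 'qvel': array([-0.00072693, -0.00290794,  0.00182737, -0.00030238,  0.00173205,
        0.00037908]), 'tau': array([ 3.06867565e-03, -4.81725419e+01,  2.99244350e+01,  1.28031711e-02,
       -6.83145026e-05,  7.52338565e-06]), 'tcp_pos': array([ 0.16203658, -0.55122968,  0.23051378]), 'orientation': array([-5.81526604e-04,  8.00586708e-01, -5.99216380e-01, -5.60956457e-04]), 'wrist_force': array([ 0.1850033 , -0.28241024,  0.02796125]), 'ft_torque': array([-0.02290652, -0.02815574,  0.00104998]), 'finger_gap': 0.08553223849071014}
{'vfov': 44.12557705659603, 'cx': 329.50980161950474, 'cy': 245.3143308379456, 'k1': -0.04901957499148369, 'T': array([[ 0.47828851,  0.74710385, -0.4616015 ,  1.04694654],
       [ 0.87814126, -0.40063972,  0.26144933, -0.42816711],
       [ 0.01039391, -0.53039953, -0.84768408,  0.95396114],
       [ 0.        ,  0.        ,  0.        ,  1.        ]])}
{'vfov': 56.35494142039083, 'cx': 323.65449219279026, 'cy': 245.91433527299327, 'k1': -0.010407758014918818, 'T': array([[ 0.04536851, -0.97855546,  0.20092515,  0.37061579],
       [-0.99896351, -0.04369828,  0.01274251, -0.13722326],
       [-0.00368917, -0.201295  , -0.97952372,  0.87994036],
       [ 0.        ,  0.        ,  0.        ,  1.        ]])}
```

View pics/s0.png

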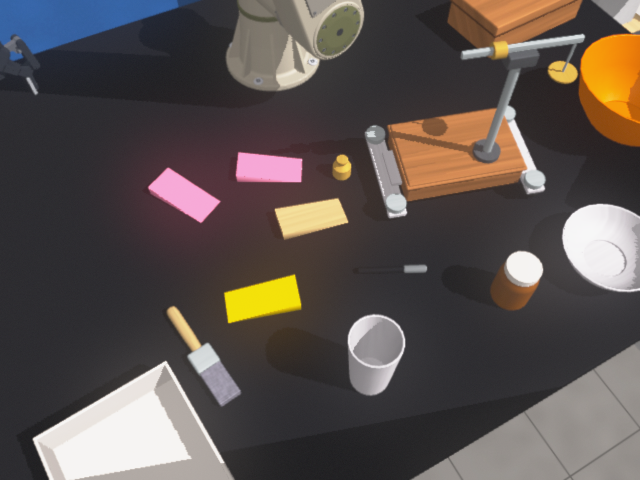

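View pics/t0.png

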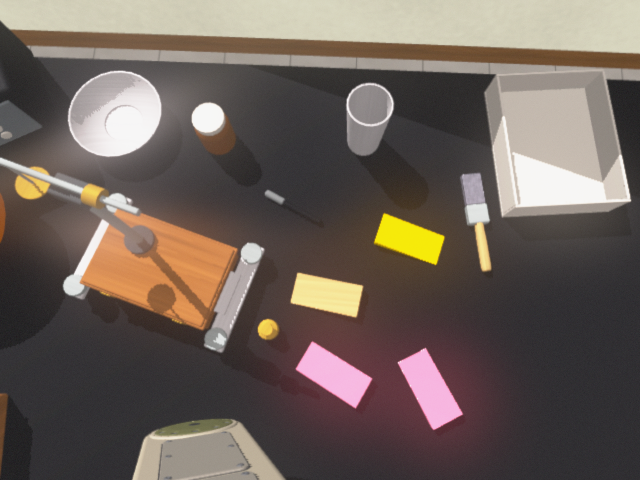

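The scene view shows four wedge-shaped things. The beige wooden one is at scene (311,217) and top (327,295). There are two pink ones at top (334,375) and (430,388), and a yellow one at top (409,239). Only the beige one fits. The short foot's boss is at scene (396,204) and top (251,253). I'll enlarge both to confirm.

```bash
python3 - <<'E'
from h import *
a=cv2.imread('pics/s0.png')[150:270,230:430];b=cv2.imread('pics/t0.png')[225:345,190:390]
cv2.imwrite('pics/c0.png',np.vstack([cv2.resize(x,None,fx=2.5,fy=2.5,interpolation=cv2.INTER_CUBIC) for x in(a,b)]))
for n,f in(('scene','s0'),('top','t0')):
    im=cv2.imread('pics/'+f+'.png');h=cv2.cvtColor(im,cv2.COLOR_BGR2HSV)
    m=cv2.inRange(h,(12,60,150),(28,175,255))
    k,l,st,c=cv2.connectedComponentsWithStats(m)
    for i in range(1,k):
        if st[i,4]>500:
            cn=cv2.findContours((l==i).astype(np.uint8),0,2)[0][0]
            ap=cv2.approxPolyDP(cn,4,True)[:,0]
            print(n,st[i],c[i],ap.tolist(),[onz(n,*p,0.012)[:2].round(4).tolist() for p in ap])
E
```

```text
scene [ 464    0  109   35 1840] [512.97119565  10.70054348] [[464, 0], [497, 28], [496, 34], [572, 0]] [[0.042, 0.5258], [0.1718, 0.533], [0.1891, 0.5165], [0.1696, 0.782]]
scene [ 493    0   88   58 1350] [534.13851852  28.13555556] [[580, 0], [495, 38], [495, 56], [505, 56], [509, 43], [573, 17]] [[0.1791, 0.8014], [0.2001, 0.505], [0.2531, 0.4644], [0.2641, 0.486], [0.2308, 0.5243], [0.2251, 0.7361]]
scene [ 388  109  108   38 1867] [454.12051419 127.20728441] [[495, 109], [438, 117], [447, 126], [439, 136], [424, 132], [423, 120], [388, 126], [390, 131], [390, 125], [402, 133], [468, 146], [486, 137]] [[0.3943, 0.3565], [0.3555, 0.2298], [0.3868, 0.232], [0.4027, 0.2001], [0.3781, 0.178], [0.3476, 0.1956], [0.3271, 0.1187], [0.3415, 0.1149], [0.3266, 0.1241], [0.3584, 0.1346], [0.4549, 0.2387], [0.4522, 0.2882]]
scene [ 392  117  135   73 4249] [455.54530478 161.67780654] [[526, 166], [504, 117], [495, 140], [500, 155], [488, 164], [467, 152], [392, 138], [408, 189], [518, 174], [506, 173]] [[0.5562, 0.3139], [0.4232, 0.3593], [0.4681, 0.3002], [0.5068, 0.2839], [0.5147, 0.2466]
[... 974 characters left out ...]
 [149, 291], [166, 284], [175, 300], [163, 314], [202, 329], [202, 314], [160, 268], [174, 271], [210, 310], [236, 248]] [[0.6061, 0.2946], [0.5955, 0.2972], [0.574, 0.2658], [0.5698, 0.2207], [0.5499, 0.2062], [0.5254, 0.2093], [0.5154, 0.2519], [0.5505, 0.2848], [0.553, 0.2751], [0.5721, 0.3081], [0.4554, 0.3468], [0.4079, 0.1988], [0.4441, 0.2092], [0.4592, 0.1776], [0.4291, 0.1565], [0.4013, 0.1767], [0.3765, 0.0987], [0.4048, 0.1016], [0.4901, 0.1931], [0.4854, 0.1648], [0.4131, 0.0869], [0.5367, 0.0471]]
top [ 291  273   72   45 2188] [326.71297989 294.33409506] [[297, 273], [292, 303], [356, 316], [361, 285]] [[0.4924, -0.0764], [0.4337, -0.0701], [0.4145, -0.1941], [0.4745, -0.2019]]
```

View pics/c0.png

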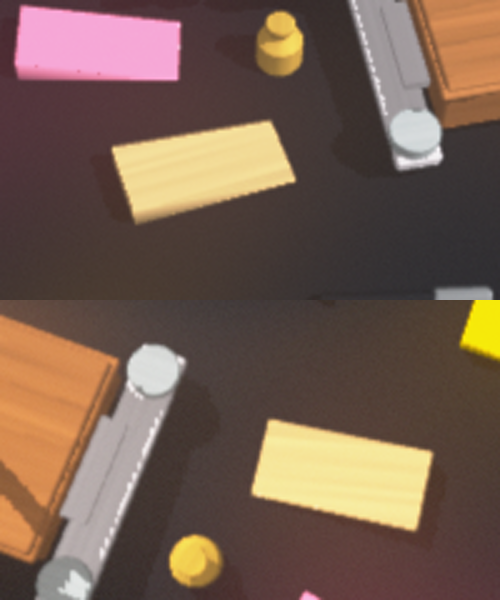

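The crop confirms that the beige wedge is the only wooden one. It lies between the weight and the balance, with its near-balance end at top (291-297, 273-303). Next I'll triangulate its corners and the bosses.

```bash
cat >> h.py <<'E'
def tri(a,b):
    o1,d1=ray('scene',*a);o2,d2=ray('top',*b)
    s,t=np.linalg.lstsq(np.c_[d1,-d2],o2-o1,rcond=None)[0]
    p,q=o1+s*d1,o2+t*d2; return (p+q)/2,np.linalg.norm(p-q)
E
python3 - <<'E'
from h import *
for nm,a,b in(('tip near',(338.5,198.5),(291.5,303.5)),('tip far',(347.5,222),(297,272.5)),('heel near',(275,208.5),(356.5,316.5)),('heel far',(283.5,233),(362,285)),):
    p,e=tri(a,b);print(nm,p.round(4),round(e,4))
print('top planes tip',[onz('top',*p,.002).round(4) for p in((291.5,303.5),(297,272.5))],'heel',[onz('top',*p,.022).round(4) for p in((356.5,316.5),(362,285))])
# bosses: bright gray circles; ellipse centres
for f,cs in(('s0',[(396,204),(375,134),(533,180)]),('t0',[(251,253),(217,338),(118,203),(75,286)])):
    im=cv2.imread('pics/'+f+'.png');
    for c in cs:
        x,y=c;w=im[y-18:y+18,x-18:x+18];h=cv2.cvtColor(w,cv2.COLOR_BGR2HSV)
        m=cv2.inRange(h,(80,8,165),(105,60,255))
        k,l,st,ce=cv2.connectedComponentsWithStats(m);i=1+st[1:,4].argmax()
        print(f,c,st[i],ce[i]+[x-18,y-18])
E
```

```text
tip near [ 0.4349 -0.0656 -0.0052] 0.0048
tip far [ 0.4953 -0.0757 -0.0032] 0.001
heel near [ 0.4136 -0.1936  0.0191] 0.0021
heel far [ 0.4735 -0.2033  0.0202] 0.0002
top planes tip [array([ 0.4334, -0.0684,  0.002 ]), array([ 0.4947, -0.0756,  0.002 ])] heel [array([ 0.4131, -0.1944,  0.022 ]), array([ 0.4733, -0.2031,  0.022 ])]
s0 (396, 204) [ 8  8 13 14 51] [391.17647059 198.7254902 ]
s0 (375, 134) [ 9 15 10  6 29] [370.75862069 133.17241379]
s0 (533, 180) [10  8 20 17 76] [535.01315789 178.90789474]Traceback (most recent call last):
  File "<stdin>", line 11, in <module>
ValueError: attempt to get argmax of an empty sequence
```

```bash
python3 - <<'E'
from h import *
print(tri((396,202.8),(251.6,252.8)))
for n,p,z in(('scene',(396,202.8),.0465),('top',(251.6,252.8),.0465),('top',(217,338),.056),('scene',(375,134),.056),('scene',(533,180),.056),('top',(75,286),.056)):print(n,onz(n,*p,z).round(4))
im=cv2.imread('pics/t0.png')[170:360,50:280];cv2.imwrite('pics/c1.png',cv2.resize(im,None,fx=3,fy=3,interpolation=cv2.INTER_CUBIC))
E
```

```text
(array([0.52398604, 0.01158459, 0.03829255]), np.float64(0.0015479314768175518))
scene [0.5289 0.0084 0.0465]
top [0.5222 0.0094 0.0465]
top [0.3615 0.0581 0.056 ]
scene [0.3671 0.0581 0.056 ]
scene [0.6134 0.269  0.056 ]
top [0.4433 0.3305 0.056 ]
```

View pics/c1.png

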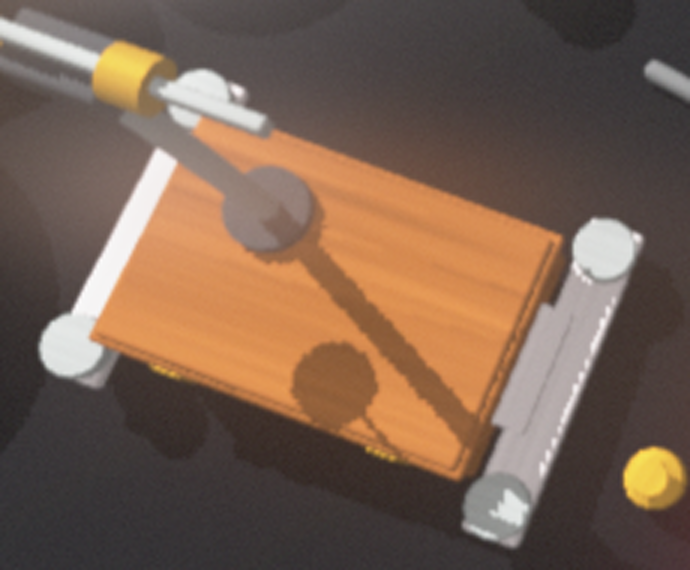

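```bash
cat >> h.py <<'E'
from scipy.spatial.transform import Rotation as Ro
def rel(targets):
    """targets: (x,y,z,tool-x angle deg), tool down -> rows"""
    s=status.get_state(); q=s['orientation'];R=Ro.from_quat([q[1],q[2],q[3],q[0]]);p=s['tcp_pos']
    for t in targets:
        a=np.radians(t[3]);c,n=np.cos(a),np.sin(a)
        G=Ro.from_matrix(np.array([[c,n,0],[n,-c,0],[0,0,-1]]))
        d=R.inv().apply(np.array(t[:3])-p);r=(R.inv()*G).as_rotvec()
        print(' '.join('%s %.4f'%kv for kv in zip(('x','y','z','ax','ay','az'),[*d,*r])))
E
python3 - <<'E'
from h import *
print(onz('top',138,210,.35),onz('scene',465,55,.35),tri((465,55),(138,210)), onz('top',268,328,.04))
rel([(.4375,-.2333,.10,-9.4),(.4375,-.2333,.008,-9.4)])
E
```

```text
[0.51424314 0.10023643 0.35      ] [0.51489557 0.10425607 0.35      ] (array([0.51502753, 0.1020913 , 0.34996827]), np.float64(0.0035491510858094303)) [ 0.3837656  -0.03066483  0.04      ]
x -0.2272 y -0.3539 z 0.1310 ax -0.0011 ay 0.0013 az -1.1210
x -0.2270 y -0.3539 z 0.2230 ax -0.0011 ay 0.0013 az -1.1210
```

Request:
carry_out(plan=[{"x": -0.02,"y": -0.03,"z": 0.01,"az": -0.1,"hand": 0.25},{"x": -0.06,"y": -0.09,"z": 0.02,"az": -0.24,"hand": 0.25},{"x": -0.08,"y": -0.12,"z": 0.03,"az": -0.36,"hand": 0.25},{"x": -0.1,"y": -0.15,"z": 0.04,"az": -0.48,"hand": 0.25},{"x": -0.12,"y": -0.18,"z": 0.05,"az": -0.6,"hand": 0.25},{"x": -0.14,"y": -0.22,"z": 0.06,"az": -0.72,"hand": 0.25},{"x": -0.16,"y": -0.25,"z": 0.07,"az": -0.84,"hand": 0.25},{"x": -0.18,"y": -0.28,"z": 0.08,"az": -0.96,"hand": 0.25},{"x": -0.2,"y": -0.32,"z": 0.1,"az": -1.05,"hand": 0.25},{"x": -0.227,"y": -0.354,"z": 0.12,"az": -1.121,"hand": 0.25},{"x": -0.227,"y": -0.354,"z": 0.131,"az": -1.121,"hand": 0.25},{"x": -0.227,"y": -0.354,"z": 0.131,"az": -1.121,"hand": 0.25}])

```text
schema error: expected keys x, y, z, ax, ay, az, hand
```

```bash
python3 - <<'E'
from h import *
snap('scene','s1');s=status.get_state();print(s['clock'],s['tcp_pos'],s['finger_gap'],s['wrist_force'])
rel([(.4375,-.2333,.10,-9.4),(.4375,-.2333,.008,-9.4)])
E
```

```text
0.15 [ 0.16204295 -0.55129655  0.23061026] 0.0851818682038635 [ 0.30492499 -0.48420655  0.28699409]
x -0.2273 y -0.3539 z 0.1310 ax -0.0009 ay 0.0011 az -1.1209
x -0.2271 y -0.3539 z 0.2230 ax -0.0009 ay 0.0011 az -1.1209
```

View pics/s1.png

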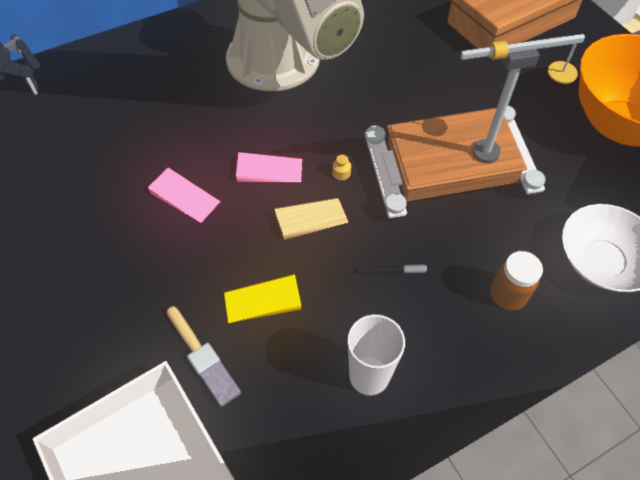

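The call was refused because every row needs all seven keys. The scene is unchanged, with the wedge still at (311,217), so I'll resend the move.

Request:
carry_out(plan=[{"x": -0.02,"y": -0.03,"z": 0.01,"ax": 0,"ay": 0,"az": -0.1,"hand": 0.25},{"x": -0.06,"y": -0.09,"z": 0.02,"ax": 0,"ay": 0,"az": -0.24,"hand": 0.25},{"x": -0.08,"y": -0.12,"z": 0.03,"ax": 0,"ay": 0,"az": -0.36,"hand": 0.25},{"x": -0.1,"y": -0.15,"z": 0.04,"ax": 0,"ay": 0,"az": -0.48,"hand": 0.25},{"x": -0.12,"y": -0.18,"z": 0.05,"ax": 0,"ay": 0,"az": -0.6,"hand": 0.25},{"x": -0.14,"y": -0.22,"z": 0.06,"ax": 0,"ay": 0,"az": -0.72,"hand": 0.25},{"x": -0.16,"y": -0.25,"z": 0.07,"ax": 0,"ay": 0,"az": -0.84,"hand": 0.25},{"x": -0.18,"y": -0.28,"z": 0.08,"ax": 0,"ay": 0,"az": -0.96,"hand": 0.25},{"x": -0.2,"y": -0.32,"z": 0.1,"ax": 0,"ay": 0,"az": -1.05,"hand": 0.25},{"x": -0.227,"y": -0.354,"z": 0.12,"ax": 0,"ay": 0,"az": -1.121,"hand": 0.25},{"x": -0.227,"y": -0.354,"z": 0.131,"ax": 0,"ay": 0,"az": -1.121,"hand": 0.25},{"x": -0.227,"y": -0.354,"z": 0.131,"ax": 0,"ay": 0,"az": -1.121,"hand": 0.25}])

```text
clock: 1.15
tcp_pos: [0.4375, -0.2282, 0.0962]
orientation: [-0.003, 0.997, -0.079, -0.002]
wrist_force: [-1.3, -0.3, 0.2]
finger_gap: 0.0214
```

```bash
python3 - <<'E'
from h import *
snap('scene','s2');s=status.get_state();print(s['clock'],s['tcp_pos'],s['finger_gap'],s['wrist_force'])
rel([(.4375,-.2333,.10,-9.4),(.4375,-.2333,.008,-9.4)])
E
```

```text
1.2 [ 0.43705551 -0.23021844  0.09765862] 0.020970564164315655 [-0.4929923  -1.17192327  0.37525734]
x 0.0009 y 0.0030 z -0.0024 ax -0.0038 ay 0.0049 az 0.0045
x 0.0014 y 0.0033 z 0.0896 ax -0.0038 ay 0.0049 az 0.0045
```

View pics/s2.png

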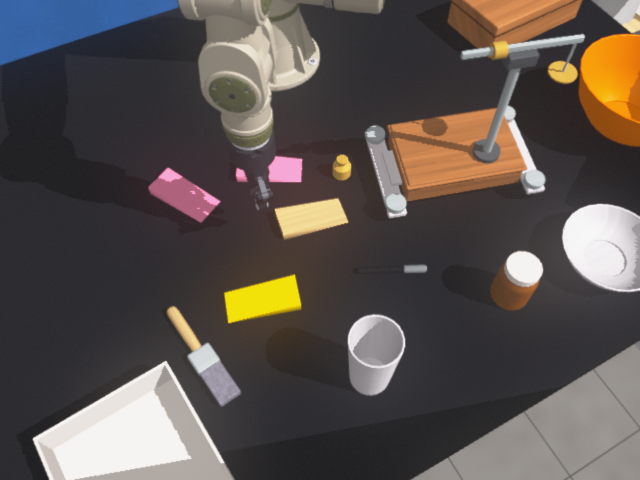

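The fingers are at scene (263,195), behind the heel end at (275,208). I'll check clearance to the pink piece and simulate the planned wedge arc against the weight.

```bash
cat >> h.py <<'E'
def path(c,hd,R,th,L,n1,n2,back=.076):
    """car-like wedge path; clockwise. returns wedge (x,y,heading deg) and tool targets"""
    out=[];h=np.radians(hd)
    for i in range(1,n1+1):
        a=np.radians(th)*i/n1; h2=h-a
        o=np.array(c)+R*np.array([np.sin(h),-np.cos(h)])
        p=o+R*np.array([-np.sin(h2),np.cos(h2)]); out.append((*p,np.degrees(h2)))
    d=np.array([np.cos(h2),np.sin(h2)])
    for i in range(1,n2+1): out.append((*(p+d*L*i/n2),np.degrees(h2)))
    return out,[(x-back*np.cos(np.radians(a)),y-back*np.sin(np.radians(a)),a-90) for x,y,a in out]
E
python3 - <<'E'
from h import *
print([onz('top',*p,.015)[:2].round(3).tolist() for p in((312,343),(371,378),(358,407),(297,372))])
w,t=path((.4537,-.1354),80.6,.205,22.5,.080,6,8)
for a,b in zip(w,t):print(np.round(a,4),np.round(b,4))
wt=np.array([.381,-.031])
for x,y,a in w[::2]:
    R=Ro.from_euler('z',a,degrees=True).as_matrix()[:2,:2];l=R.T@(wt-[x,y]);print('weight in wedge frame',l.round(3))
E
```

```text
[[0.36, -0.112], [0.301, -0.225], [0.249, -0.203], [0.306, -0.087]]
[ 0.4563 -0.1222 76.85  ] [  0.439   -0.1963 -13.15  ]
[ 0.4598 -0.1093 73.1   ] [  0.4377  -0.182  -16.9   ]
[ 0.4641 -0.0966 69.35  ] [  0.4373  -0.1677 -20.65  ]
[ 0.4693 -0.0842 65.6   ] [  0.4379  -0.1534 -24.4   ]
[ 0.4752 -0.0722 61.85  ] [  0.4393  -0.1392 -28.15  ]
[ 0.4819 -0.0606 58.1   ] [  0.4417  -0.1251 -31.9   ]
[ 4.872e-01 -5.210e-02  5.810e+01] [  0.447   -0.1166 -31.9   ]
[ 4.925e-01 -4.360e-02  5.810e+01] [  0.4523  -0.1081 -31.9   ]
[ 4.978e-01 -3.510e-02  5.810e+01] [  0.4576  -0.0996 -31.9   ]
[ 5.03e-01 -2.66e-02  5.81e+01] [  0.4629  -0.0911 -31.9   ]
[ 5.083e-01 -1.810e-02  5.810e+01] [  0.4682  -0.0826 -31.9   ]
[ 5.136e-01 -9.600e-03  5.810e+01] [  0.4735  -0.0741 -31.9   ]
[ 5.189e-01 -1.100e-03  5.810e+01] [  0.4787  -0.0656 -31.9   ]
[5.242e-01 7.400e-03 5.810e+01] [  0.484   -0.0572 -31.9   ]
weight in wedge frame [0.072 0.094]
weight in wedge frame [0.032 0.101]
weight in wedge frame [-0.008  0.102]
weight in wedge frame [-0.038  0.101]
weight in wedge frame [-0.058  0.101]
weight in wedge frame [-0.078  0.101]
weight in wedge frame [-0.098  0.101]
```

Request:
carry_out(plan=[{"x": 0.001,"y": 0.003,"z": 0.03,"ax": -0.004,"ay": 0.005,"az": 0.004,"hand": 0.25},{"x": 0.001,"y": 0.003,"z": 0.05,"ax": -0.004,"ay": 0.005,"az": 0.004,"hand": 0.25},{"x": 0.001,"y": 0.003,"z": 0.05,"ax": -0.004,"ay": 0.005,"az": 0.004,"hand": 0.25}])

```text
clock: 1.45
tcp_pos: [0.4348, -0.2322, 0.0448]
orientation: [-0.001, 0.997, -0.082, -0.002]
wrist_force: [-0.7, 0.6, 0.9]
finger_gap: 0.0216
```

```bash
python3 - <<'E'
from h import *
rel([(.4375,-.2333,.009,-9.4),(.4408,-.213,.009,-9.4)])
E
```

```text
x 0.0030 y 0.0007 z 0.0358 ax -0.0022 ay 0.0052 az -0.0004
x 0.0030 y -0.0198 z 0.0358 ax -0.0022 ay 0.0052 az -0.0004
```

Request:
carry_out(plan=[{"x": 0.003,"y": 0.0,"z": 0.02,"ax": -0.002,"ay": 0.005,"az": 0,"hand": 0.25},{"x": 0.003,"y": 0.0,"z": 0.036,"ax": -0.002,"ay": 0.005,"az": 0,"hand": 0.25},{"x": 0.003,"y": 0.0,"z": 0.036,"ax": -0.002,"ay": 0.005,"az": 0,"hand": 0.25},{"x": 0.003,"y": -0.01,"z": 0.036,"ax": -0.002,"ay": 0.005,"az": 0,"hand": 0.25},{"x": 0.003,"y": -0.017,"z": 0.036,"ax": -0.002,"ay": 0.005,"az": 0,"hand": 0.25},{"x": 0.003,"y": -0.017,"z": 0.036,"ax": -0.002,"ay": 0.005,"az": 0,"hand": 0.25}])

```text
clock: 1.95
tcp_pos: [0.441, -0.215, 0.0103]
orientation: [0.0, 0.997, -0.082, 0.001]
wrist_force: [0.5, 1.1, 0.2]
finger_gap: 0.0212
```

```bash
python3 - <<'E'
from h import *
im=snap('scene','s3');s=status.get_state();print(s['clock'],s['tcp_pos'],s['finger_gap'],s['wrist_force'])
cv2.imwrite('pics/c3.png',cv2.resize(im[130:260,220:420,::-1],None,fx=4,fy=4))
rel([(*t[:2],.009,t[2]) for t in path((.4537,-.1354),80.6,.205,22.5,.080,6,8)[1][:6]])
E
```

```text
2.0 [ 0.44113564 -0.21555157  0.01026043] 0.021208784452712272 [ 0.04018575 -0.09580227  0.86477317]
x -0.0052 y -0.0187 z 0.0012 ax 0.0006 ay -0.0016 az 0.0661
x -0.0088 y -0.0325 z 0.0012 ax 0.0006 ay -0.0016 az 0.1316
x -0.0116 y -0.0466 z 0.0012 ax 0.0005 ay -0.0016 az 0.1970
x -0.0133 y -0.0608 z 0.0012 ax 0.0005 ay -0.0016 az 0.2625
x -0.0142 y -0.0751 z 0.0012 ax 0.0004 ay -0.0016 az 0.3279
x -0.0141 y -0.0894 z 0.0012 ax 0.0003 ay -0.0017 az 0.3934
```

View pics/c3.png

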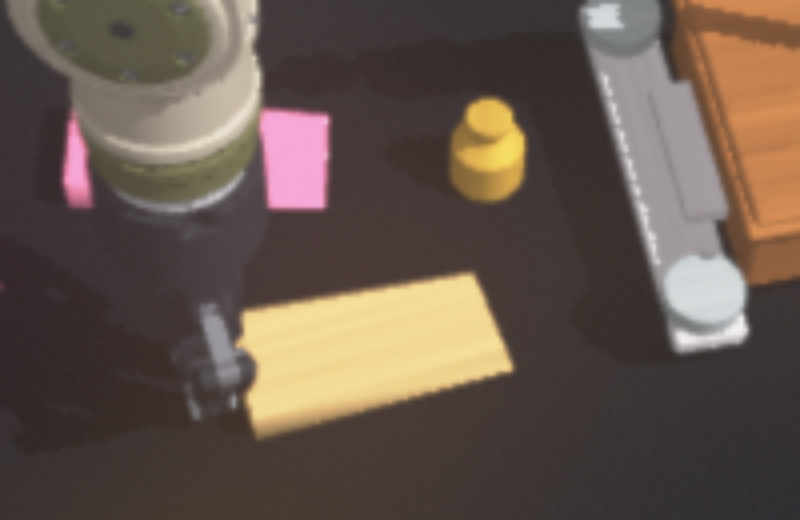

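The fingers sit low and roughly centred behind the heel face, near scene (275,220). I'll push the first half of the arc.

Request:
carry_out(plan=[{"x": 0.0,"y": -0.004,"z": 0.001,"ax": 0,"ay": -0.002,"az": 0.0,"hand": 0.25},{"x": -0.001,"y": -0.006,"z": 0.001,"ax": 0,"ay": -0.002,"az": 0.01,"hand": 0.25},{"x": -0.003,"y": -0.012,"z": 0.001,"ax": 0,"ay": -0.002,"az": 0.033,"hand": 0.25},{"x": -0.005,"y": -0.019,"z": 0.001,"ax": 0,"ay": -0.002,"az": 0.066,"hand": 0.25},{"x": -0.007,"y": -0.026,"z": 0.001,"ax": 0,"ay": -0.002,"az": 0.099,"hand": 0.25},{"x": -0.009,"y": -0.0325,"z": 0.001,"ax": 0,"ay": -0.002,"az": 0.132,"hand": 0.25},{"x": -0.01,"y": -0.0395,"z": 0.001,"ax": 0,"ay": -0.002,"az": 0.165,"hand": 0.25},{"x": -0.0116,"y": -0.0466,"z": 0.001,"ax": 0,"ay": -0.002,"az": 0.197,"hand": 0.25},{"x": -0.0116,"y": -0.0466,"z": 0.001,"ax": 0,"ay": -0.002,"az": 0.197,"hand": 0.25},{"x": -0.0116,"y": -0.0466,"z": 0.001,"ax": 0,"ay": -0.002,"az": 0.197,"hand": 0.25}])

```text
clock: 2.83
tcp_pos: [0.4373, -0.1675, 0.0094]
orientation: [0.0, 0.984, -0.178, -0.0]
wrist_force: [-0.2, -0.2, -0.1]
finger_gap: 0.0213
```

```bash
cat >> h.py <<'E'
def wedge(f):
    """visible wedge quads in both views"""
    for n in('scene','top'):
        im=snap(n,f+n[0]);h=cv2.cvtColor(im,cv2.COLOR_RGB2HSV)
        m=cv2.inRange(h,(12,60,110),(28,175,255));k,l,st,c=cv2.connectedComponentsWithStats(m)
        print(n,[ (st[i].tolist(),cv2.approxPolyDP(cv2.findContours((l==i).astype(np.uint8),0,2)[0][0],4,True)[:,0].tolist()) for i in range(1,k) if 400<st[i,4]<3000 and ((n=='scene' and 250<c[i][0]<460 and 170<c[i][1]<300) or (n=='top' and 200<c[i][0]<400 and 200<c[i][1]<340))])
    a=cv2.imread('pics/'+f+'s.png')[130:260,250:450];b=cv2.imread('pics/'+f+'t.png')[210:340,200:400]
    cv2.imwrite('pics/'+f+'c.png',np.hstack([cv2.resize(x,(400,260)) for x in(a,b)]))
E
python3 - <<'E'
from h import *
s=status.get_state();print(s['clock'],s['tcp_pos'],s['wrist_force']);wedge('w1')
E
```

```text
2.8333 [ 0.43734883 -0.16745671  0.0094266 ] [-0.22307373 -0.19192455 -0.07668174]
scene [([299, 198, 69, 32, 1932], [[301, 198], [301, 229], [367, 223], [362, 198]])]
top []
```

View pics/w1c.png

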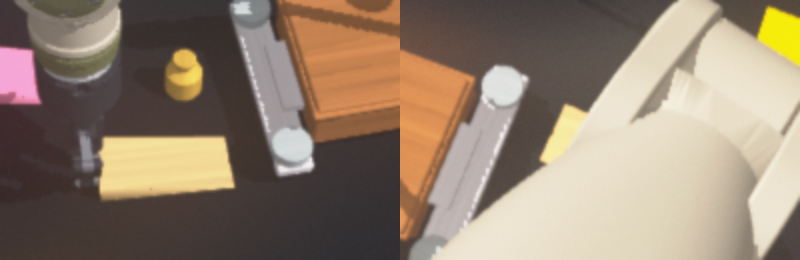

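The wedge has turned with the tool. In the scene view its tip corners are at (362,198) and (367,223), and the heel is at x≈300. The top view shows only its tip, because the arm hides the rest.

```bash
python3 - <<'E'
from h import *
a=onz('scene',362.5,198,.002);b=onz('scene',368,223,.002);c=onz('scene',300.5,198,.022)
print(a,b,c,np.linalg.norm(a-b),np.linalg.norm(a-c))
d=(a-b)[:2];d/=np.linalg.norm(d);print('heading',np.degrees(np.arctan2(-d[0],d[1]))%360, np.degrees(np.arctan2(*(a-c)[1::-1])))
F=np.array([.525,.0095])
tip=(a+b)[:2]/2
for hd in (66,69.35,72):
    h=np.radians(hd);u=np.array([np.cos(h),np.sin(h)]);r=np.array([u[1],-u[0]]);C=tip-.065*u
    print(hd,'centre',C.round(4),'foot fwd',(F-C)@u,'right',(F-C)@r)
E
```

```text
[ 0.46175993 -0.02308332  0.002     ] [ 0.51898619 -0.04411322  0.002     ] [ 0.41688662 -0.13851939  0.022     ] 0.060968032781794676 0.1254555686105967
heading 69.82228041214782 68.75747013347566
66 centre [ 0.4639 -0.093 ] foot fwd 0.1184562780352671 right 0.014103637304073428
69.35 centre [ 0.4675 -0.0944] foot fwd 0.11754078289094 right 0.017203266544343794
72 centre [ 0.4703 -0.0954] foot fwd 0.1166892074170881 right 0.0196140786982687
```

```bash
python3 - <<'E'
from h import *
w,t=path((.4641,-.0966),69.35,.205,10,.084,4,12)
for a in w:print(np.round(a,4), np.hypot(a[0]-.525,a[1]-.0095).round(4))
rel([(*x[:2],.009,x[2]) for x in t[:8]])
E
```

```text
[ 0.4674 -0.0883 66.85  ] 0.1135
[ 0.4711 -0.0802 64.35  ] 0.1046
[ 0.4752 -0.0722 61.85  ] 0.0957
[ 0.4796 -0.0644 59.35  ] 0.0867
[ 4.831e-01 -5.840e-02  5.935e+01] 0.0797
[ 4.867e-01 -5.230e-02  5.935e+01] 0.0727
[ 4.903e-01 -4.630e-02  5.935e+01] 0.0657
[ 4.938e-01 -4.030e-02  5.935e+01] 0.0587
[ 4.974e-01 -3.430e-02  5.935e+01] 0.0517
[ 5.010e-01 -2.830e-02  5.935e+01] 0.0447
[ 5.045e-01 -2.220e-02  5.935e+01] 0.0378
[ 5.081e-01 -1.620e-02  5.935e+01] 0.0308
[ 5.117e-01 -1.020e-02  5.935e+01] 0.0238
[ 5.153e-01 -4.200e-03  5.935e+01] 0.0168
[5.188e-01 1.900e-03 5.935e+01] 0.0098
[5.224e-01 7.900e-03 5.935e+01] 0.0031
x -0.0034 y -0.0092 z 0.0004 ax 0.0007 ay -0.0002 az 0.0444
x -0.0061 y -0.0183 z 0.0004 ax 0.0007 ay -0.0002 az 0.0880
x -0.0085 y -0.0276 z 0.0004 ax 0.0007 ay -0.0003 az 0.1316
x -0.0104 y -0.0369 z 0.0004 ax 0.0007 ay -0.0003 az 0.1753
x -0.0092 y -0.0438 z 0.0004 ax 0.0007 ay -0.0003 az 0.1753
x -0.0079 y -0.0507 z 0.0004 ax 0.0007 ay -0.0003 az 0.1753
x -0.0067 y -0.0576 z 0.0003 ax 0.0007 ay -0.0003 az 0.1753
x -0.0055 y -0.0645 z 0.0003 ax 0.0007 ay -0.0003 az 0.1753
```

Request:
carry_out(plan=[{"x": -0.0017,"y": -0.0046,"z": 0,"ax": 0,"ay": 0,"az": 0.022,"hand": 0.25},{"x": -0.0034,"y": -0.0092,"z": 0,"ax": 0,"ay": 0,"az": 0.044,"hand": 0.25},{"x": -0.0048,"y": -0.0138,"z": 0,"ax": 0,"ay": 0,"az": 0.066,"hand": 0.25},{"x": -0.0061,"y": -0.0183,"z": 0,"ax": 0,"ay": 0,"az": 0.088,"hand": 0.25},{"x": -0.0073,"y": -0.023,"z": 0,"ax": 0,"ay": 0,"az": 0.11,"hand": 0.25},{"x": -0.0085,"y": -0.0276,"z": 0,"ax": 0,"ay": 0,"az": 0.132,"hand": 0.25},{"x": -0.0095,"y": -0.0322,"z": 0,"ax": 0,"ay": 0,"az": 0.154,"hand": 0.25},{"x": -0.0104,"y": -0.0369,"z": 0,"ax": 0,"ay": 0,"az": 0.175,"hand": 0.25},{"x": -0.0104,"y": -0.0369,"z": 0,"ax": 0,"ay": 0,"az": 0.175,"hand": 0.25}])

```text
clock: 3.68
tcp_pos: [0.4409, -0.1297, 0.0094]
orientation: [0.0, 0.964, -0.264, 0.0]
wrist_force: [0.2, 0.1, 0.4]
finger_gap: 0.0218
```

```bash
python3 - <<'E'
from h import *
s=status.get_state();print(s['clock'],s['tcp_pos'],s['wrist_force']);wedge('w2')
E
```

```text
3.6833 [ 0.44090721 -0.12966983  0.00939452] [0.24263318 0.0929599  0.36568688]
scene [([315, 193, 68, 35, 1967], [[318, 194], [316, 224], [382, 227], [381, 202]])]
top []
```

View pics/w2c.png

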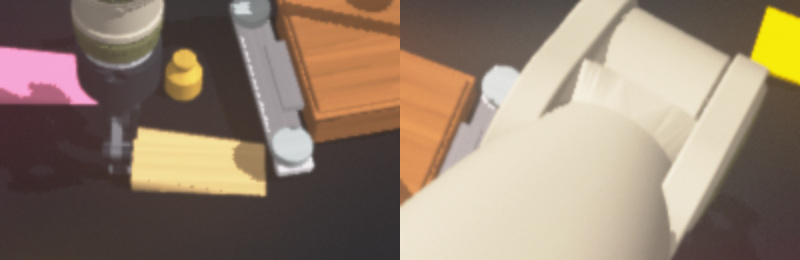

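```bash
python3 - <<'E'
from h import *
a=onz('scene',381.5,201.5,.002);b=onz('scene',383,227.5,.002);c=onz('scene',317.5,193.5,.022)
print(a,b,c,np.linalg.norm(a-b),np.linalg.norm(a-c))
d=(a-b)[:2];d/=np.linalg.norm(d);print('heading',np.degrees(np.arctan2(-d[0],d[1]))%360, np.degrees(np.arctan2(*(a-c)[1::-1])))
F=np.array([.525,.0095]);tip=(a+b)[:2]/2
h=np.radians(59.35);u=np.array([np.cos(h),np.sin(h)]);r=np.array([u[1],-u[0]]);C=tip-.065*u
print('centre',C.round(4),'foot fwd',(F-C)@u,'right',(F-C)@r)
rel([(.4409+u[0]*k,-.1297+u[1]*k,.009,-30.65) for k in (.03,.065)])
E
```

```text
[0.48709169 0.00597675 0.002     ] [ 0.54177749 -0.02382989  0.002     ] [ 0.42285514 -0.10408574  0.022     ] 0.06228139563270113 0.12899645778911678
heading 61.40728372619496 59.730580716151465
centre [ 0.4813 -0.0648] foot fwd 0.08623849868856139 right -0.0003043290635239976
x -0.0002 y -0.0303 z 0.0004 ax 0.0008 ay -0.0005 az 0.0011
x -0.0002 y -0.0653 z 0.0003 ax 0.0008 ay -0.0005 az 0.0011
```

The wedge is lined up to within 1 mm sideways, with the foot 86 mm ahead of its centre. Now I'll push it straight.

Request:
carry_out(plan=[{"x": 0,"y": -0.005,"z": 0,"ax": 0,"ay": 0,"az": 0,"hand": 0.25},{"x": 0,"y": -0.01,"z": 0,"ax": 0,"ay": 0,"az": 0,"hand": 0.25},{"x": 0,"y": -0.015,"z": 0,"ax": 0,"ay": 0,"az": 0,"hand": 0.25},{"x": 0,"y": -0.02,"z": 0,"ax": 0,"ay": 0,"az": 0,"hand": 0.25},{"x": 0,"y": -0.025,"z": 0,"ax": 0,"ay": 0,"az": 0,"hand": 0.25},{"x": 0,"y": -0.03,"z": 0,"ax": 0,"ay": 0,"az": 0,"hand": 0.25},{"x": 0,"y": -0.035,"z": 0,"ax": 0,"ay": 0,"az": 0,"hand": 0.25},{"x": 0,"y": -0.04,"z": 0,"ax": 0,"ay": 0,"az": 0,"hand": 0.25},{"x": 0,"y": -0.045,"z": 0,"ax": 0,"ay": 0,"az": 0,"hand": 0.25},{"x": 0,"y": -0.045,"z": 0,"ax": 0,"ay": 0,"az": 0,"hand": 0.25}])

```text
clock: 4.62
tcp_pos: [0.4638, -0.0916, 0.0094]
orientation: [0.002, 0.965, -0.264, -0.0]
wrist_force: [-1.6, -3.2, -0.1]
finger_gap: 0.0216
```

```bash
python3 - <<'E'
from h import *
s=status.get_state();print(s['clock'],s['tcp_pos'],s['wrist_force'],s['orientation']);wedge('w3')
E
```

```text
4.6167 [ 0.46384352 -0.09158928  0.00939045] [-1.61661268 -3.18937245 -0.05005066] [ 1.54943362e-03  9.64611524e-01 -2.63670640e-01 -6.06002864e-06]
scene [([338, 194, 68, 35, 1643], [[340, 200], [339, 225], [405, 227], [405, 214], [389, 216], [383, 200], [345, 194]])]
top []
```

View pics/w3c.png

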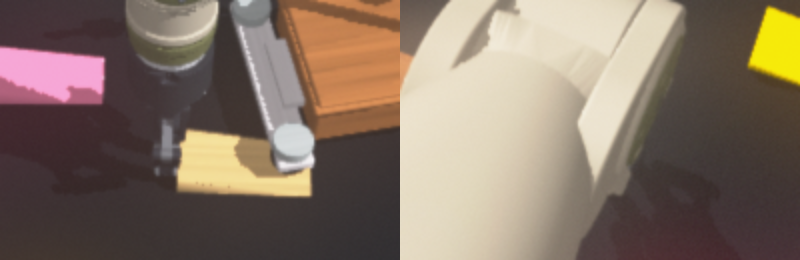

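The wedge is now under the foot. In the scene crop its tip shows past the boss at about (405,214), heading is held, and the resistance is 3.6 N. I'll keep pushing.

Request:
carry_out(plan=[{"x": 0,"y": -0.005,"z": 0,"ax": 0,"ay": 0,"az": 0,"hand": 0.25},{"x": 0,"y": -0.009,"z": 0,"ax": 0,"ay": 0,"az": 0,"hand": 0.25},{"x": 0,"y": -0.012,"z": 0,"ax": 0,"ay": 0,"az": 0,"hand": 0.25},{"x": 0,"y": -0.015,"z": 0,"ax": 0,"ay": 0,"az": 0,"hand": 0.25},{"x": 0,"y": -0.018,"z": 0,"ax": 0,"ay": 0,"az": 0,"hand": 0.25},{"x": 0,"y": -0.021,"z": 0,"ax": 0,"ay": 0,"az": 0,"hand": 0.25},{"x": 0,"y": -0.021,"z": 0,"ax": 0,"ay": 0,"az": 0,"hand": 0.25}])

```text
clock: 5.3
tcp_pos: [0.4743, -0.0739, 0.0094]
orientation: [0.002, 0.965, -0.264, -0.0]
wrist_force: [-2.4, -4.6, 2.1]
finger_gap: 0.0216
```

```bash
python3 - <<'E'
from h import *
s=status.get_state();print(s['clock'],s['tcp_pos'],s['wrist_force'],s['orientation']);wedge('w4')
E
```

```text
5.3 [ 0.47427304 -0.07386839  0.00939946] [-2.43990948 -4.62299031  2.12836128] [ 1.72341057e-03  9.64580363e-01 -2.63783523e-01 -7.83929976e-05]
scene [([349, 195, 68, 34, 1606], [[349, 225], [416, 227], [414, 202], [407, 202], [406, 212], [392, 216], [384, 199], [354, 195]])]
top []
```

View pics/w4c.png

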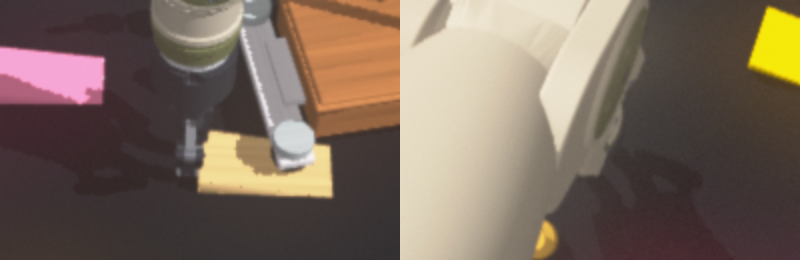

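About 5 N now, with the centre about 21 mm short. I'll take small steps up to the jam.

Request:
carry_out(plan=[{"x": 0,"y": -0.002,"z": 0,"ax": 0,"ay": 0,"az": 0,"hand": 0.25},{"x": 0,"y": -0.004,"z": 0,"ax": 0,"ay": 0,"az": 0,"hand": 0.25},{"x": 0,"y": -0.005,"z": 0,"ax": 0,"ay": 0,"az": 0,"hand": 0.25},{"x": 0,"y": -0.005,"z": 0,"ax": 0,"ay": 0,"az": 0,"hand": 0.25}])

```text
clock: 5.73
tcp_pos: [0.4764, -0.0703, 0.0094]
orientation: [0.003, 0.965, -0.264, -0.0]
wrist_force: [-3.6, -5.7, 3.1]
finger_gap: 0.0213
```

Request:
carry_out(plan=[{"x": 0,"y": -0.0015,"z": 0,"ax": 0,"ay": 0,"az": 0,"hand": 0.25},{"x": 0,"y": -0.003,"z": 0,"ax": 0,"ay": 0,"az": 0,"hand": 0.25},{"x": 0,"y": -0.003,"z": 0,"ax": 0,"ay": 0,"az": 0,"hand": 0.25}])

```text
clock: 5.98
tcp_pos: [0.4774, -0.0684, 0.0094]
orientation: [0.003, 0.964, -0.264, -0.001]
wrist_force: [-3.9, -5.8, 2.6]
finger_gap: 0.0219
```

```bash
python3 - <<'E'
from h import *
s=status.get_state();print(s['clock'],s['tcp_pos'],s['wrist_force'],s['orientation']);wedge('w5')
a=cv2.imread('pics/s0.png')[150:230,360:440];b=cv2.imread('pics/w4s.png')[150:230,360:440];c=cv2.imread('pics/w5s.png')[150:230,360:440]
cv2.imwrite('pics/w5d.png',cv2.resize(np.hstack([a,b,c]),None,fx=3.3,fy=3.3,interpolation=cv2.INTER_CUBIC))
E
```

```text
5.9833 [ 0.4774007  -0.06841446  0.00943239] [-3.9326973  -5.7538048   2.62285879] [ 3.44268814e-03  9.64434470e-01 -2.64299024e-01 -5.72408693e-04]
scene [([352, 195, 68, 34, 1608], [[352, 225], [419, 228], [417, 202], [408, 201], [407, 211], [398, 215], [386, 211], [384, 199], [358, 195]])]
top []
```

View pics/w5d.png

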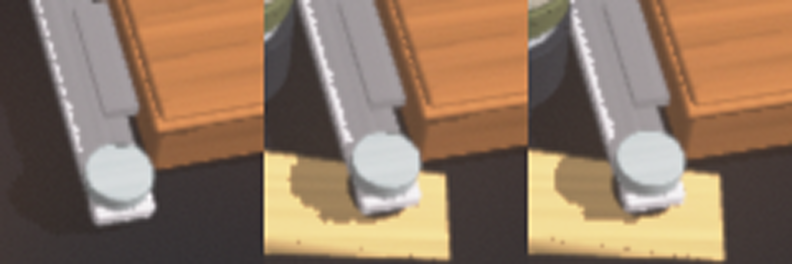

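The boss has risen in the image from about y=203 to 198, and the force is 7 N and not yet jammed. I'll keep creeping forward.

Request:
carry_out(plan=[{"x": 0,"y": -0.0015,"z": 0,"ax": 0,"ay": 0,"az": 0,"hand": 0.25},{"x": 0,"y": -0.003,"z": 0,"ax": 0,"ay": 0,"az": 0,"hand": 0.25},{"x": 0,"y": -0.003,"z": 0,"ax": 0,"ay": 0,"az": 0,"hand": 0.25}])

```text
clock: 6.33
tcp_pos: [0.4784, -0.0665, 0.0095]
orientation: [0.004, 0.964, -0.265, -0.001]
wrist_force: [-2.3, -5.4, 2.8]
finger_gap: 0.0215
```

Request:
carry_out(plan=[{"x": 0,"y": -0.0015,"z": 0,"ax": 0,"ay": 0,"az": 0,"hand": 0.25},{"x": 0,"y": -0.003,"z": 0,"ax": 0,"ay": 0,"az": 0,"hand": 0.25},{"x": 0,"y": -0.003,"z": 0,"ax": 0,"ay": 0,"az": 0,"hand": 0.25}])

```text
clock: 6.58
tcp_pos: [0.4795, -0.0647, 0.0095]
orientation: [0.005, 0.964, -0.265, -0.001]
wrist_force: [-3.6, -7.0, 3.3]
finger_gap: 0.0217
```

```bash
python3 - <<'E'
from h import *
s=status.get_state();print(s['clock'],s['tcp_pos'],s['wrist_force'],s['orientation']);wedge('w6')
print(proj('scene',(.525,.0095,.0465)),proj('scene',(.525,.0095,.056)))
c=[cv2.imread('pics/%s.png'%f)[150:230,360:440] for f in('s0','w5s','w6s')]
cv2.imwrite('pics/w6d.png',cv2.resize(np.hstack(c),None,fx=3.3,fy=3.3,interpolation=cv2.INTER_CUBIC))
g=[cv2.cvtColor(x,cv2.COLOR_BGR2GRAY).astype(np.float32) for x in c]
# boss shift by patch matching
p=g[0][42:60,27:46]
for x in g:
    r=cv2.matchTemplate(x,p,cv2.TM_CCOEFF_NORMED);_,m,_,l=cv2.minMaxLoc(r);print(l,m)
E
```

```text
6.5833 [ 0.47947996 -0.06469805  0.00947757] [-3.55177071 -7.04484514  3.30882561] [ 0.00529628  0.96427715 -0.26484003 -0.00113844]
scene [([354, 195, 68, 35, 1596], [[355, 225], [421, 228], [418, 202], [408, 201], [405, 212], [392, 215], [384, 199], [361, 195]])]
top []
[395.40686684 201.13508023] [395.93127313 198.14877715]
(27, 42) 1.0
(28, 38) 0.9718689322471619
(28, 38) 0.9653576016426086
```

View pics/w6d.png

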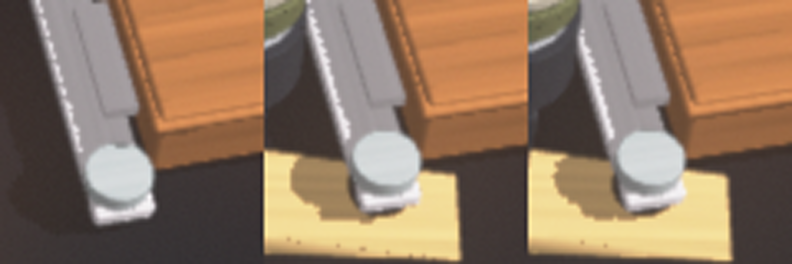

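Request:
carry_out(plan=[{"x": 0,"y": -0.0015,"z": 0,"ax": 0,"ay": 0,"az": 0,"hand": 0.25},{"x": 0,"y": -0.003,"z": 0,"ax": 0,"ay": 0,"az": 0,"hand": 0.25},{"x": 0,"y": -0.003,"z": 0,"ax": 0,"ay": 0,"az": 0,"hand": 0.25}])

```text
clock: 6.93
tcp_pos: [0.48, -0.0637, 0.0095]
orientation: [0.007, 0.964, -0.265, -0.002]
wrist_force: [-5.5, -9.3, 3.7]
finger_gap: 0.0216
```

```bash
cat >> h.py <<'E'
def lean(f):
    # subpixel shift of the balance's near bar/case patches against start, scene view
    a=cv2.cvtColor(cv2.imread('pics/s0.png'),cv2.COLOR_BGR2GRAY).astype(np.float32);b=cv2.cvtColor(cv2.imread('pics/'+f+'.png'),cv2.COLOR_BGR2GRAY).astype(np.float32)
    for nm,(u,v) in dict(casecorner=(409,187),bar=(393,190),boss=(396,203)).items():
        p=cv2.resize(a[v-8:v+9,u-8:u+9],None,fx=8,fy=8,interpolation=cv2.INTER_CUBIC);s=cv2.resize(b[v-16:v+17,u-16:u+17],None,fx=8,fy=8,interpolation=cv2.INTER_CUBIC)
        _,m,_,l=cv2.minMaxLoc(cv2.matchTemplate(s,p,cv2.TM_CCOEFF_NORMED));print(nm,(np.array(l)-64)/8,round(m,3))
E
python3 - <<'E'
from h import *
s=status.get_state();print(s['clock'],s['tcp_pos'],s['wrist_force'],s['orientation']);wedge('w7')
for f in('w3s','w4s','w5s','w6s','w7s'):print(f);lean(f)
E
```

```text
6.9333 [ 0.47998835 -0.06368504  0.00951784] [-5.5163993  -9.31919776  3.6683602 ] [ 0.00734966  0.96412427 -0.26534411 -0.0016984 ]
scene [([355, 195, 68, 35, 1596], [[355, 225], [422, 228], [418, 202], [407, 201], [405, 212], [392, 215], [384, 198], [361, 195]])]
top []
w3s
casecorner [ 0.5  -2.25] 0.983
bar [ 0.375 -2.   ] 0.962
boss [ 0.5  -2.25] 0.988
w4s
casecorner [ 0.875 -3.625] 0.975
bar [ 0.625 -3.25 ] 0.961
boss [ 0.625 -3.75 ] 0.985
w5s
casecorner [ 1.    -4.125] 0.962
bar [ 0.75  -3.625] 0.955
boss [ 1.    -4.125] 0.981
w6s
casecorner [ 1.  -4.5] 0.963
bar [ 0.75  -3.875] 0.964
boss [ 0.875 -4.5  ] 0.984
w7s
casecorner [ 1.  -4.5] 0.964
bar [ 0.75  -3.875] 0.964
boss [ 0.875 -4.5  ] 0.984
```

The rise has stopped: boss shift is 4.5 px in both of the last two frames, and the force is climbing. That suggests a jam. One more small nudge should confirm it.

Request:
carry_out(plan=[{"x": 0,"y": -0.002,"z": 0,"ax": 0,"ay": 0,"az": 0,"hand": 0.25},{"x": 0,"y": -0.004,"z": 0,"ax": 0,"ay": 0,"az": 0,"hand": 0.25},{"x": 0,"y": -0.004,"z": 0,"ax": 0,"ay": 0,"az": 0,"hand": 0.25},{"x": 0,"y": -0.004,"z": 0,"ax": 0,"ay": 0,"az": 0,"hand": 0.25}])

```text
clock: 7.37
tcp_pos: [0.4805, -0.0627, 0.0096]
orientation: [0.01, 0.964, -0.266, -0.003]
wrist_force: [-7.2, -12.0, 5.5]
finger_gap: 0.0212
```

```bash
python3 - <<'E'
from h import *
s=status.get_state();print(s['clock'],s['tcp_pos'],s['wrist_force'],s['orientation']);wedge('w8')
lean('w8s')
E
```

```text
7.3667 [ 0.48047454 -0.06267276  0.00955711] [ -7.22984363 -12.02860698   5.53948774] [ 0.01031163  0.96385519 -0.26621507 -0.00252639]
scene [([355, 195, 68, 35, 1591], [[356, 225], [422, 228], [419, 202], [407, 201], [408, 209], [397, 215], [386, 210], [384, 198], [362, 195]])]
top []
casecorner [ 1.125 -4.5  ] 0.961
bar [ 0.75  -3.875] 0.965
boss [ 0.875 -4.625] 0.981
```

View pics/w8c.png

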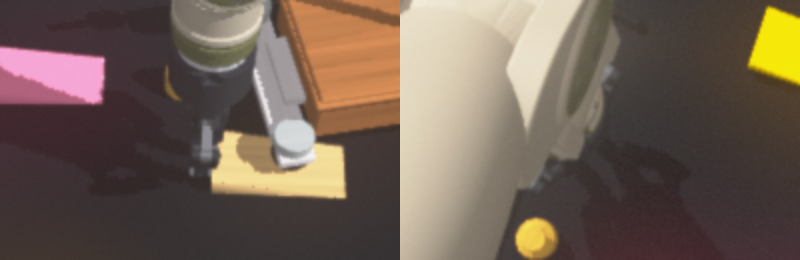

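Jammed: 14 N with almost no motion, and the balance has stopped rising. I'll back off and lift away.

Request:
carry_out(plan=[{"x": 0,"y": 0.008,"z": 0,"ax": 0,"ay": 0,"az": 0,"hand": 0.25},{"x": 0,"y": 0.025,"z": 0,"ax": 0,"ay": 0,"az": 0,"hand": 0.25},{"x": 0,"y": 0.045,"z": 0,"ax": 0,"ay": 0,"az": 0,"hand": 0.25},{"x": 0,"y": 0.05,"z": -0.03,"ax": 0,"ay": 0,"az": 0,"hand": 0.0},{"x": 0,"y": 0.05,"z": -0.07,"ax": 0,"ay": 0,"az": 0,"hand": 0.0},{"x": 0,"y": 0.05,"z": -0.11,"ax": 0,"ay": 0,"az": 0,"hand": 0.0},{"x": 0,"y": 0.05,"z": -0.12,"ax": 0,"ay": 0,"az": 0,"hand": 0.0},{"x": 0,"y": 0.05,"z": -0.12,"ax": 0,"ay": 0,"az": 0,"hand": 0.0}])

```text
clock: 8.13
tcp_pos: [0.459, -0.104, 0.1343]
orientation: [0.01, 0.964, -0.266, 0.002]
wrist_force: [1.5, 0.3, 0.1]
finger_gap: 0.0001
```

```bash
python3 - <<'E'
from h import *
s=status.get_state();print(s['clock'],s['tcp_pos'],s['wrist_force'],s['finger_gap'],s['orientation']);wedge('w9')
lean('w9s')
print(onz('scene',396.9,198.3,.056))
y=np.array([.287,.958]);B=np.array([.525,.0095])
P=B-.008*y;print(P);rel([(*P,.13,-16.7),(*P,.07,-16.7)])
E
```

```text
8.1333 [ 0.45903752 -0.10400667  0.1343079 ] [1.45171524 0.33703969 0.10539223] 0.00014544425002887792 [ 0.0098506   0.96390019 -0.26607692  0.00156985]
scene [([355, 194, 68, 36, 1679], [[356, 195], [356, 225], [422, 228], [421, 203], [407, 201], [405, 212], [392, 215], [384, 199]])]
top []
casecorner [ 1.  -4.5] 0.961
bar [ 0.75  -3.875] 0.965
boss [ 0.875 -4.625] 0.981
[0.52616392 0.0109292  0.056     ]
[0.522704 0.001836]
x 0.0032 y -0.1241 z -0.0020 ax 0.0199 ay 0.0011 az -0.2471
x 0.0031 y -0.1253 z 0.0580 ax 0.0199 ay 0.0011 az -0.2471
```

View pics/w9c.png

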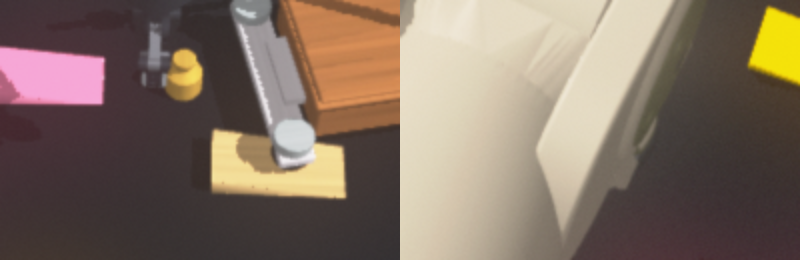

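The hand is clear and the balance stays level, with the boss shift unchanged at -4.6 px. Next I'll move above the boss, biased 12 mm outward, away from the case wall and beam.

Request:
carry_out(plan=[{"x": 0.0,"y": -0.02,"z": 0,"ax": 0.01,"ay": 0,"az": -0.05,"hand": 0.0},{"x": 0.001,"y": -0.045,"z": 0,"ax": 0.02,"ay": 0,"az": -0.1,"hand": 0.0},{"x": 0.002,"y": -0.07,"z": 0,"ax": 0.02,"ay": 0,"az": -0.15,"hand": 0.0},{"x": 0.002,"y": -0.095,"z": 0,"ax": 0.02,"ay": 0,"az": -0.2,"hand": 0.0},{"x": 0.003,"y": -0.115,"z": 0,"ax": 0.02,"ay": 0,"az": -0.247,"hand": 0.0},{"x": 0.003,"y": -0.12,"z": 0,"ax": 0.02,"ay": 0,"az": -0.247,"hand": 0.0},{"x": 0.003,"y": -0.12,"z": 0,"ax": 0.02,"ay": 0,"az": -0.247,"hand": 0.0}])

```text
clock: 8.82
tcp_pos: [0.5196, -0.0002, 0.1259]
orientation: [-0.0, 0.99, -0.144, -0.002]
wrist_force: [0.1, -1.4, -0.0]
finger_gap: 0.0002
```

```bash
python3 - <<'E'
from h import *
s=status.get_state();print(s['clock'],s['tcp_pos'],s['wrist_force'],s['finger_gap'],s['orientation'])
snap('scene','p1')
y=np.array([.287,.958]);B=np.array([.5255,.0102])
P=B-.012*y;print(P);rel([(*P,.07,-16.7)])
E
```

```text
8.8167 [ 5.19559060e-01 -1.79244230e-04  1.25857125e-01] [ 0.11343128 -1.39768703 -0.03585603] 0.00020386247383321303 [-4.15980801e-04  9.89502460e-01 -1.44496211e-01 -2.35664370e-03]
[ 0.522056 -0.001296]
x 0.0031 y -0.0006 z 0.0562 ax 0.0003 ay 0.0046 az 0.0004
```

View pics/p1.png

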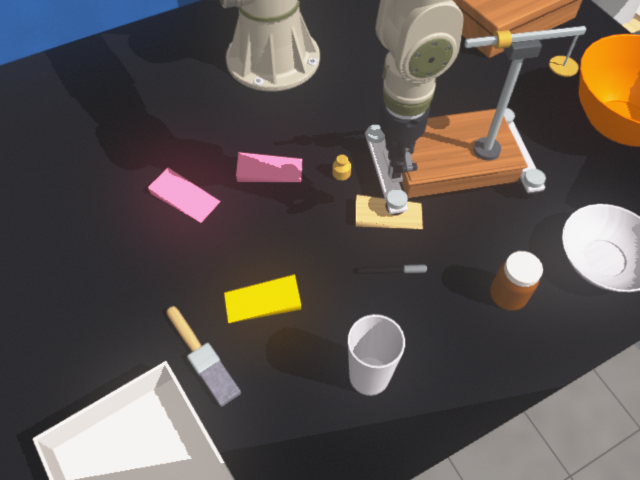

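The fingers at (402,160) are above the boss at (396,200), allowing for height, and the arm is clear of the beam. Going down.

Request:
carry_out(plan=[{"x": 0.003,"y": 0,"z": 0.02,"ax": 0,"ay": 0.004,"az": 0,"hand": 0.0},{"x": 0.003,"y": 0,"z": 0.045,"ax": 0,"ay": 0.004,"az": 0,"hand": 0.0},{"x": 0.003,"y": 0,"z": 0.06,"ax": 0,"ay": 0.004,"az": 0,"hand": 0.0},{"x": 0.003,"y": 0,"z": 0.064,"ax": 0,"ay": 0.004,"az": 0,"hand": 0.0},{"x": 0.003,"y": 0,"z": 0.064,"ax": 0,"ay": 0.004,"az": 0,"hand": 0.0}])

```text
clock: 9.28
tcp_pos: [0.5196, -0.0024, 0.0605]
orientation: [0.0, 0.989, -0.146, -0.002]
wrist_force: [-0.5, 0.3, 0.2]
finger_gap: -0.0001
```

```bash
python3 - <<'E'
from h import *
s=status.get_state();print(s['clock'],s['tcp_pos'],s['wrist_force'])
im=snap('scene','p2');cv2.imwrite('pics/p2c.png',cv2.resize(im[110:250,320:520,::-1],None,fx=3.5,fy=3.5))
E
```

```text
9.2833 [ 0.51959556 -0.00240375  0.0605394 ] [-0.50565794  0.34000709  0.18840436]
```

View pics/p2c.png

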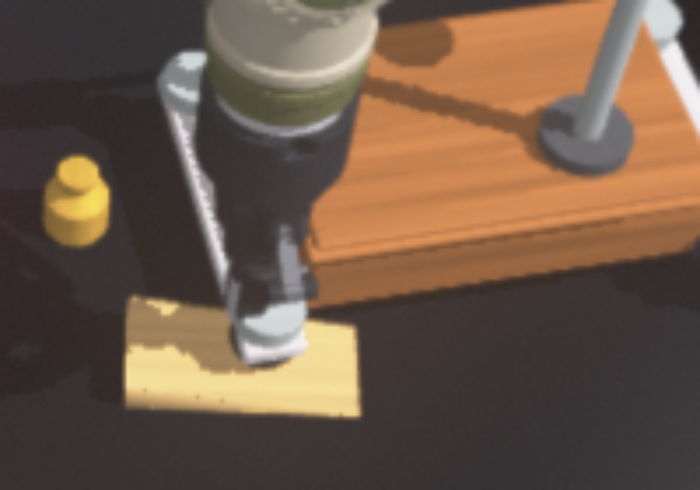

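The fingertips are over the boss, at crop (270,300), with about 4 mm to go. I'll press gently.

Request:
carry_out(plan=[{"x": 0.003,"y": 0,"z": 0.002,"ax": 0,"ay": 0,"az": 0,"hand": 0.0},{"x": 0.003,"y": 0,"z": 0.004,"ax": 0,"ay": 0,"az": 0,"hand": 0.0},{"x": 0.003,"y": 0,"z": 0.005,"ax": 0,"ay": 0,"az": 0,"hand": 0.0},{"x": 0.003,"y": 0,"z": 0.006,"ax": 0,"ay": 0,"az": 0,"hand": 0.0}])

```text
clock: 9.67
tcp_pos: [0.5242, -0.0035, 0.0563]
orientation: [0.0, 0.989, -0.146, -0.001]
wrist_force: [-0.1, -0.5, 3.2]
finger_gap: -0.0001
```

Request:
carry_out(plan=[{"x": 0,"y": 0,"z": 0.001,"ax": 0,"ay": 0,"az": 0,"hand": 0.0},{"x": 0,"y": 0,"z": 0.002,"ax": 0,"ay": 0,"az": 0,"hand": 0.0},{"x": 0,"y": 0,"z": 0.003,"ax": 0,"ay": 0,"az": 0,"hand": 0.0},{"x": 0,"y": 0,"z": 0.003,"ax": 0,"ay": 0,"az": 0,"hand": 0.0},{"x": 0,"y": 0,"z": 0.003,"ax": 0,"ay": 0,"az": 0,"hand": 0.0}])

```text
clock: 10.08
tcp_pos: [0.5243, -0.0036, 0.056]
orientation: [0.0, 0.989, -0.146, 0.0]
wrist_force: [-6.9, 0.9, 19.1]
finger_gap: 0.0001
```

```bash
python3 - <<'E'
from h import *
s=status.get_state();print(s['clock'],s['tcp_pos'],s['wrist_force'])
snap('scene','p3');lean('p3')
E
```

```text
10.0833 [ 0.5243028  -0.00355189  0.05598843] [-6.85610664  0.86419123 19.14281851]
casecorner [ 4.5  -5.25] 0.77
bar [8.   6.75] 0.673
boss [7.75 4.5 ] 0.43
```

It was pressed with 19 N at z = 0.056, which is the level boss height, and did not give. The image match is occluded here, so I'm disregarding it. Retracting.

Request:
carry_out(plan=[{"x": 0,"y": 0,"z": -0.01,"ax": 0,"ay": 0,"az": 0,"hand": 0.0},{"x": 0,"y": 0,"z": -0.04,"ax": 0,"ay": 0,"az": 0,"hand": 0.0},{"x": 0,"y": 0,"z": -0.075,"ax": 0,"ay": 0,"az": 0,"hand": 0.0},{"x": 0,"y": 0.03,"z": -0.09,"ax": 0,"ay": 0,"az": 0,"hand": 0.0},{"x": 0,"y": 0.07,"z": -0.09,"ax": 0,"ay": 0,"az": 0,"hand": 0.0},{"x": 0,"y": 0.11,"z": -0.09,"ax": 0,"ay": 0,"az": 0,"hand": 0.0},{"x": 0,"y": 0.15,"z": -0.1,"ax": 0,"ay": 0,"az": 0,"hand": 0.0},{"x": 0,"y": 0.18,"z": -0.1,"ax": 0,"ay": 0,"az": 0,"hand": 0.0},{"x": 0,"y": 0.18,"z": -0.1,"ax": 0,"ay": 0,"az": 0,"hand": 0.0},{"x": 0,"y": 0.18,"z": -0.1,"ax": 0,"ay": 0,"az": 0,"hand": 0.0}])

```text
clock: 10.97
tcp_pos: [0.4721, -0.1774, 0.1565]
orientation: [0.0, 0.989, -0.147, 0.001]
wrist_force: [-0.5, 0.2, 0.2]
finger_gap: -0.0
```

```bash
python3 - <<'E'
from h import *
s=status.get_state();print(s['clock'],s['tcp_pos'],s['wrist_force'])
wedge('z1');lean('z1s')
a=onz('scene',421,203,.002);c=onz('scene',356,195,.022);b=onz('scene',422.5,228,.002)
tip=(a+b)/2;u=(a-c)[:2];u/=np.linalg.norm(u);C=tip[:2]-.065*u;print('wedge',C,'dist',np.linalg.norm(C-[.5255,.0102]))
E
```

```text
10.9667 [ 0.4721173  -0.17736898  0.15651435] [-0.47267427  0.17799188  0.20665709]
scene [([355, 194, 68, 36, 1680], [[356, 195], [356, 225], [422, 228], [421, 203], [407, 201], [405, 212], [392, 215], [383, 198]])]
top []
casecorner [ 1.  -4.5] 0.961
bar [ 0.75  -3.875] 0.965
boss [ 0.875 -4.625] 0.981
wedge [0.52048054 0.00225631] dist 0.009396658288649001
```

View pics/z1s.png

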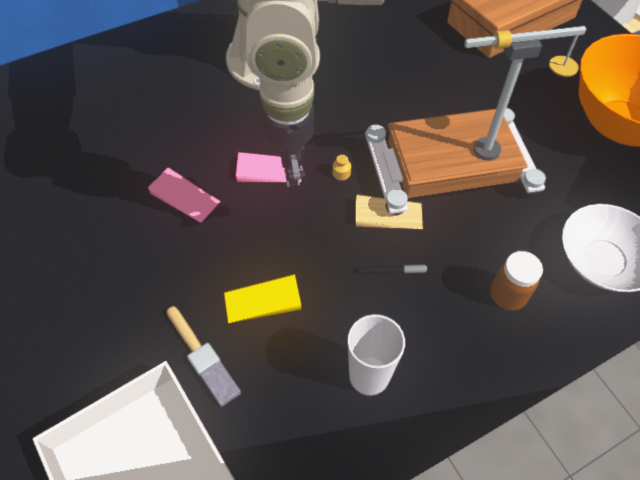

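The hand is clear. The wedge at scene (389,212) is under the foot at (396,203), and the bystanders are where they started. Handing in.

```bash
python3 -c "
from workcell import env
print(env.hand_in())"
```

```text
the job is handed in; nothing more can be done
None
```

I pushed the wooden wedge by its heel, along an arc and then straight, under the short foot until it jammed at about 14 N. I then backed off, pressed the boss with about 19 N, retracted and handed the job in at about 11 s. No verdict was reported.

**Checks that passed:**
- **Level:** the boss stopped rising in the picture and stayed put after the press (shift from the start −4.6 px before and after). Under the 19 N press, the fingertips rested at z = 56 mm, the boss height when level.
- **Bystanders and hand:** in the last scene picture the bystanders look unmoved and the hand touches nothing.

**Checks that disagreed or could not be made:**
- **Wedge centre:** it measured about 9 mm short of the foot, just under the 10 to 20 mm expected and within the few mm my measurements are good for.
- **Lean while pressing:** the picture check failed because the hand hid the boss, so that moment rests on height and force alone.
- **Wedge–foot force:** I had no direct reading of it.
- **Refused call:** my first move call was refused for missing keys, and nothing moved.

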